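Draw a spoon blank to its check ring in the sizing block

ROBOT

A 7-joint arm with a two-finger parallel gripper is mounted at the origin on the work surface. World frame = base frame: x ahead of the robot, y to its left, z up, the work surface at z = 0. Lengths are in m, angles in rad, forces in N, time in s.
With the tool pointing down it reaches from about 0.35 to 0.9 m from the base axis. Payload 8.1 kg.
Tool frame: the origin (TCP) lies midway between the tips of the shut fingers; the grasp point (between the pads) lies 19 mm behind it; z points along the fingers, y is the direction in which the jaws open and shut (so a half turn about z gives the same grasp; the last joint's range is limited). The gripper opens to 85 mm and grips with 20 to 120 N. Pads are 22 mm wide; open, the fingers measure 114 mm over their backs; the gripper's body (76 mm by 85 mm) begins 54 mm behind the grasp point. The pads swing forward as they close: fully open they stand 13 mm farther back than shut.
Start: joints at [-1.205, 0.434, 0.025, 1.573, -0.012, 1.134, -0.075], TCP at [0.282, 0.558, 0.231] pointing down, gripper open.
Joint ranges: [-2.62, 2.62], [-0.44, 2.09], [-1.27, 1.32], [0.08, 2.57], [-1.32, 4.46], [0.12, 2], [-2.74, 2.74]. Speed limits (rad/s): [2.22, 2.22, 3.01, 3.01, 3.14, 3.14, 3.14].

INTERFACE

Orientations are given as [roll, pitch, yaw] about the fixed x, y, z axes, in that order (R = Rz(yaw) Ry(pitch) Rx(roll)).
In Python, from bench import manip gives the robot as it stands.
- The arm moves only by the tool apply_moves, never from a script. Its argument "plan" is one flat list of numbers, 7 for each row, row after row: the gripper command: -1 is shut, 1 is fully open, values between are in proportion, then the shift along the tool's x, y, z each as a share of 0.02 m, from -1 to 1, then the turn, a rotation vector about the tool's x, y, z each as a share of 5 degrees, from -1 to 1. In form: [jaw, tx, ty, tz, wx, wy, wz, jaw, tx, ty, tz, wx, wy, wz, ...]. A call has 1 to 20 rows; each row shifts and turns the commanded pose from where the row before left it, along the tool's axes as they then stand; what a row does not reach is not made up. A row lasts 1/12 s, in which the tool goes at most 41.7 mm and 7.16 degrees, less where a joint would pass 70% of its speed; a pose out of reach is approached as far as the arm can. A call with a number of a shift or a turn outside -1 to 1 is refused whole. A call with a gripper value outside its range is refused whole. The fingers move at their own pace and stop on an object; "newtons" is the grip in N (left out, the last holds). Time passes only in rows, so rows that do not move let the fingers close. It gives the time, the measured TCP pose, the force and the opening at its end, in the units of the state.
- manip.state(): the state, without advancing time (a new reading comes with each control period).
- manip.get_image(name): name is "side" or "top"; returns a dict with "img" (400x640x3 uint8, blue, green, red), "range_z" (400x640 float32, m along the optical axis (not along the pixel's ray), 0 where there is no reading), "camera_matrix" (3x3 intrinsics, pixels), "R" (3x3) and "t" (3): a world point X has camera coordinates R X + t. Camera axes: x right, y down, z forward; pixel columns grow to the right and rows downward; lengths in m; the calibration is good to about 2 mm. A picture is of the moment at which its call begins.
- manip.sign_off(): hands the job in, once; it reports no verdict.
Trained networks look in a picture, given as the dict that the camera call returned (one of the last four; its "shot" number tells which), for a name from the list of things; names that differ only in an ending like _2 or _b are one class to them, and where a whole thing is asked for, a point or a joint stands for the part that bears it (a point fixed in the world has none). Each returns a list of dicts, best first, with "score" (0 to 1); they miss things now and then, are a little off and sometimes report something else, mostly with a low value. They report only what shows in the picture. A call takes as long as a camera call.
- manip.recognise(picture, query): "extent" ([left, top, width, height] in pixels, round what is visible of it).
The state is a dict: "clock": time; "qpos": joint angles; "joint_velocities": joint speeds; "joint_efforts": joint torques, N m; "ee_pos": TCP position; "tcp_rot": TCP orientation; "force": force on the tool from outside, world axes, zero at the start; "torque": the same for the moment, N m; "gripper_width": finger opening in m.
Only numpy, scipy, OpenCV 4.12 (cv2) and the standard library are available. Lean on these libraries where they do the work, as an engineer would, in place of code of your own. Each camera call takes 0.05 s, during which the arm holds its last target.

TASK

Take the cordless duster from its cork mat and aim its nozzle, steadily for at least a second and from a few centimetres away, at the neck of the square-headed wooden rod just above the sizing block, to clear the chips; then lay the duster back flat on the mat and let go of it. Then grip the square-headed rod, draw it straight up without wrenching it against its bore until the dark ring round its shank stands about 10 mm above the block's top, never right out, and finish while holding it there, still, in the gripper. Leave the other two rods and everything else on the bench as they are.

Things in the scene. Friction and masses are not known exactly. Their poses are not given: they have to be found in the camera images.
- block: dark hardwood sizing block screwed to the bench, 220 (its x) x 70 (its y) x 90 high, small steel feet at both x ends reach 133 from its middle; origin at the centre of its underside, z up. Three upright round blind bores in its top at x = -70, 0 and +70, y = 0, each 22 wide and 75 deep; each holds one rod, in any order, standing on the bore's floor (15 above the bench) with about 1 mm of play all round (mm)
- square_head (a point): centre of the square head of the square-headed rod (pale wood, about 0.12 kg): head 28 x 28 x 50 high, flat sides along this point's x and y, z up along the rod. Its underside stands 15 and its centre 40 above the block's top when seated. Below it a round shank 20 in diameter and 90 long. The head may be turned up to 0.35 rad from the block's axes (mm)
- neck (a point): point on the axis of the square-headed rod, 8 above the block's top when seated and 32 below the head's centre: where the nozzle must aim (mm)
- ring (a point): centre of the dark ring, a 4 high band round the shank of the square-headed rod, 75 below the head's centre; hidden in the bore 35 below the block's top when seated. The shank's foot is 40 below it, so the rod leaves the bore once the ring is 40 above the block's top (mm)
- mushroom_rod_neck (a point): axis of the rod with a round mushroom head (44 across, its top 42 above the block), point 8 above the block's top; leave it alone (mm)
- plain_rod_neck (a point): axis of the plain headless rod (20 across, its top 43 above the block), point 8 above the block's top; leave it alone (mm)
- mat: cork mat fixed to the bench, 240 (its x) x 150 (its y) x 3 thick; origin at the centre of its underside (mm)
- duster_mid (a point): centre of the body of the cordless duster (grey plastic, 0.22 kg), lying on the mat: body 120 long (its x) x 40 wide (its y) x 44 high, vents at its rear, black nozzle ahead along +x; z up. The centre is 22 above its underside (mm)
- nozzle (a point): mouth of the duster's nozzle, 125 ahead of duster_mid along the duster's x and at the same height; its x points out along the jet (mm)
- spoon_mark (a point): bystander, leave it alone: a wooden spoon, 200 long, lying between block and mat; point on its underside at the middle (mm)
- bowl_mark (a point): bystander, leave it alone: a wooden bowl, 120 across, 50 high; point at its foot (mm)
- wax_jar_mark (a point): bystander, leave it alone: a squat jar with a metal cap, 60 across and 60 high; point half-way up (mm)
- mallet_mark (a point): bystander, leave it alone: a turned carver's mallet standing on its head, 80 across, 200 high; point 50 above the bench (mm)
- sanding_block_mark (a point): bystander, leave it alone: a cork sanding block 90 x 50 x 32, lying flat; point at its centre (mm)
- cup_mark (a point): bystander, leave it alone: a wooden cup, 70 across, 70 high; point half-way up (mm)

How it is judged:
By the outcome, as a careful person would: the job done as asked, in the order asked, and still so for the second after the job is handed in, while the arm keeps its last pose, push and grip.
It also fails if it takes over 72 s, if anything falls off the work surface, if the arm or the gripper's body presses on something with over 40 N, if the wrist force passes 120 N, or if a joint passes its speed limit or range.

## Working session

There is one attempt and no reset: what is moved stays moved. The work goes in short steps, Python scripts to look and compute and a tool call to move; the robot and the scene stay as the last step left them, time stands still between calls to the robot, and variables do not carry over. Pictures are saved under pics/ and viewed, and the job is handed in when it is done.

Besides the shell and the picture viewer there is one more tool, called after ">>>" as name(argument=value, ...) on one line, values as JSON. apply_moves: Moves the arm, as the interface text tells. Shift numbers are shares of 0.02 m and turn numbers shares of 5 degrees, none past 1 either way. Its arguments: {"type":"object","properties":{"plan":{"type":"array","items":{"type":"number"}},"newtons":{"type":"number"}},"required":["plan"]}

```bash
mkdir -p pics; ls
python3 - <<'E'
from bench import manip
import cv2,pickle,numpy as np
print(manip.state())
for n in("side","top"):
    p=manip.get_image(n); cv2.imwrite(f"pics/{n}0.png",p["img"]); pickle.dump(p,open(f"{n}0.pkl","wb"))
    print(n,p["camera_matrix"],p["R"],p["t"])
    for q in["block","square_head","neck","mushroom_rod_neck","plain_rod_neck","mat","duster_mid","nozzle","spoon_mark","bowl_mark","wax_jar_mark","mallet_mark","sanding_block_mark","cup_mark"]:
        r=manip.recognise(p,q); print(q,[(np.round(x["extent"]),round(x["score"],2)) for x in r[:2]])
E
```

```text
pics
{'clock': 0.0, 'qpos': array([-1.204581  ,  0.43519742,  0.02494128,  1.57407589, -0.01158419,
        1.13397931, -0.07509798]), 'joint_velocities': array([ 0.00054132,  0.00076075, -0.00069658, -0.0022135 , -0.00035407,
        0.00180525, -0.00113398]), 'joint_efforts': array([ 8.50780852e-04, -6.70475721e+01,  1.02500159e+00, -3.16209626e+01,
        1.54819235e-02,  1.23620045e-02,  1.91332923e-07]), 'ee_pos': array([0.28221111, 0.55711175, 0.23054967]), 'tcp_rot': array([-3.14008366e+00,  1.38699090e-04,  2.67274532e+00]), 'force': array([0.51646675, 0.0635421 , 0.23409889]), 'torque': array([ 0.00739163, -0.01277071,  0.00057057]), 'gripper_width': 0.08515824592282499}
side [[373.03222677   0.         316.40932101]
 [  0.         373.03222677 194.89345373]
 [  0.           0.           1.        ]] [[ 0.75432523 -0.65611308 -0.02256257]
 [-0.42905744 -0.46668703 -0.77337761]
 [ 0.4968935   0.59305888 -0.63354401]] [-0.39084313  0.30270815  0.87999746]
block [(array([266., 155.,  68.,  60.]), 0.87), (array([368., 176.,  23.,  28.]), 0.62)]
square_head [(array([294., 152., 
[... 1358 characters left out ...]
9)]
plain_rod_neck []
mat [(array([385., 174.,  55.,  79.]), 0.79)]
duster_mid [(array([395., 205.,  60.,  16.]), 0.68)]
nozzle [(array([398., 204.,  57.,  17.]), 0.57), (array([269., 182.,   8.,  14.]), 0.23)]
spoon_mark [(array([330., 167.,  10.,  63.]), 0.97), (array([459., 223.,  26.,  37.]), 0.58)]
bowl_mark [(array([369., 125.,  39.,  38.]), 0.75)]
wax_jar_mark [(array([179., 249.,  23.,  22.]), 0.68)]
mallet_mark [(array([149., 174.,  44.,  25.]), 0.81), (array([460., 226.,  26.,  33.]), 0.57)]
sanding_block_mark [(array([456., 227.,  29.,  34.]), 0.68), (array([398., 203.,  56.,  20.]), 0.28)]
cup_mark [(array([329., 128.,  23.,  23.]), 0.98), (array([330., 168.,  13.,  61.]), 0.45)]
```

Run:
```python
import cv2
a=cv2.imread("pics/side0.png");cv2.imwrite("pics/side0z.png",cv2.resize(a[100:380,180:470],None,fx=2.1,fy=2.1,interpolation=cv2.INTER_CUBIC))
a=cv2.imread("pics/top0.png");cv2.imwrite("pics/top0z.png",cv2.resize(a[110:290,140:500],None,fx=2.2,fy=2.2,interpolation=cv2.INTER_CUBIC))
```

```text
(no output)
```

View pics/side0z.png

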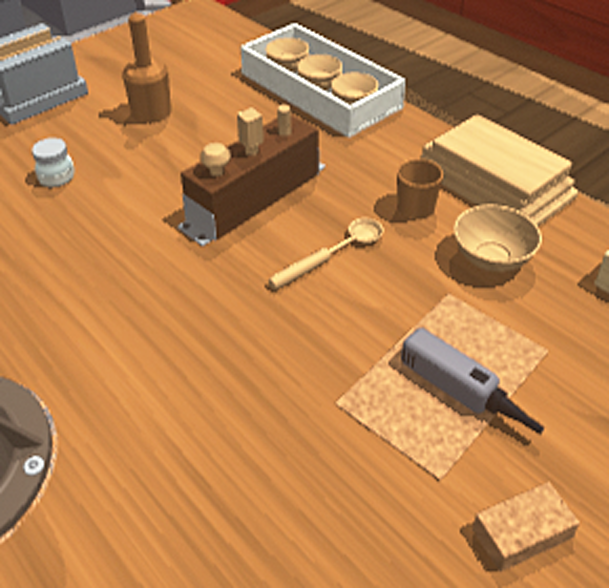

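View pics/top0z.png

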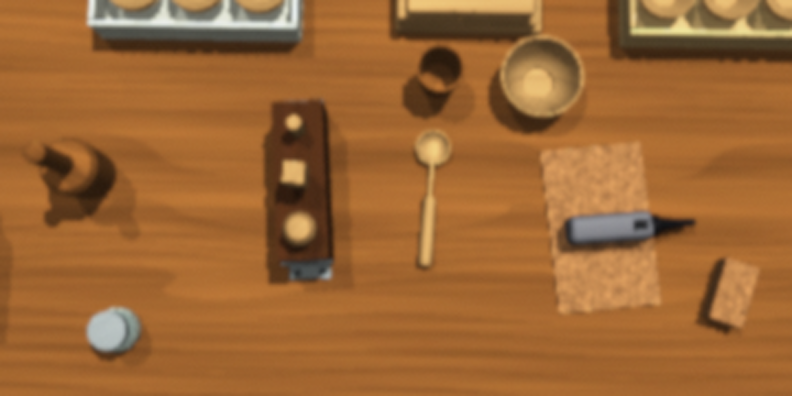

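View pics/top0.png

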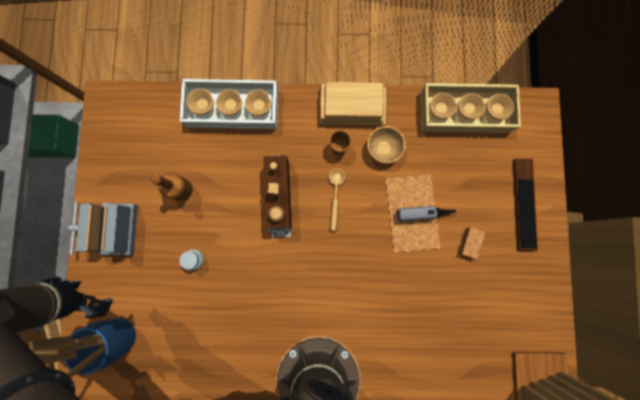

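The side view shows the block (crop px ~250,180) with the mushroom rod nearest, the square head in the middle and the plain rod far. The duster's nozzle points to −y, away from the block, so the duster has to be turned about half a turn. Next I'll measure from the depth images.

```bash
cat > h.py <<'E'
import numpy as np,cv2,pickle
def cloud(p):
    K=p["camera_matrix"];z=p["range_z"];v,u=np.mgrid[0:z.shape[0],0:z.shape[1]]
    C=np.stack([(u-K[0,2])/K[0,0]*z,(v-K[1,2])/K[1,1]*z,z],-1)
    W=(C-p["t"])@p["R"]; W[z<=0]=np.nan
    return W
def proj(p,X):
    c=p["R"]@np.asarray(X)+p["t"];K=p["camera_matrix"];return (K@c/c[2])[:2]
def rect(P):
    r=cv2.minAreaRect(P[:,:2].astype(np.float32)*1000);return np.round(r[0],1),np.round(r[1],1),round(r[2],1)
def box(W,b):
    l,t,w,h=[int(x) for x in b];return W[t:t+h,l:l+w].reshape(-1,3)
E
python3 - <<'E'
from h import *
S=pickle.load(open("side0.pkl","rb"));T=pickle.load(open("top0.pkl","rb"))
WS,WT=cloud(S),cloud(T)
P=box(WT,[300,240,100,30]);print("bench z top",np.nanmedian(P[:,2]), "side",np.nanmedian(box(WS,[200,260,60,40])[:,2]))
def sel(W,b,lo,hi):
    P=box(W,b);return P[(P[:,2]>lo)&(P[:,2]<hi)]
for n,W,b in(("T",WT,[390,198,75,30]),("S",WS,[365,250,80,60])):
    P=sel(W,b,.040,.056);print(n,"duster top",len(P),np.median(P,0),rect(P))
    P=sel(W,b,.010,.056);print("  all",rect(P))
for n,W,b in(("T",WT,[258,150,40,92]),("S",WS,[260,148,80,70])):
    P=sel(W,b,.083,.096);print(n,"block top",len(P),np.median(P,0),rect(P))
    for lo,hi,m in((.146,.16,"sq"),(.12,.142,"mush/plain")):
        P=sel(W,b,lo,hi);print(m,len(P),np.round(P[:40]*1000).astype(int).tolist())
E
```

```text
bench z top 0.0014389642546898986 side 0.001680440544455731
T duster top 468 [ 0.51397262 -0.3025024   0.04763092] (array([ 514.2, -307.5]), array([ 39.3, 131. ]), 4.1)
  all (array([ 521.6, -324. ]), array([199.6,  78.7]), 84.1)
S duster top 650 [ 0.5099827  -0.30846928  0.04768882] (array([ 513.3, -308.2]), array([ 40.4, 130. ]), 4.5)
  all (array([ 509.5, -328.5]), array([188.4,  67.2]), 80.6)
T block top 1326 [0.57436392 0.13144357 0.09141553] (array([568.7, 135.3]), array([220.3,  70.6]), 3.9)
sq 102 [[580, 146, 159], [581, 144, 156], [581, 141, 157], [580, 138, 158], [581, 135, 157], [581, 133, 158], [581, 130, 158], [581, 127, 156], [581, 124, 156], [578, 147, 154], [579, 145, 150], [578, 141, 154], [578, 138, 157], [577, 135, 159], [577, 129, 160], [578, 127, 156], [578, 124, 158], [578, 121, 158], [575, 147, 156], [575, 144, 156], [575, 141, 156], [575, 138, 156], [575, 136, 155], [575, 132, 158], [576, 127, 154], [575, 124, 156], [576, 122, 153], [572, 147, 155], [572, 144, 154], [572, 141, 156], [572, 138, 158], [572, 135, 155], [572, 133, 155], [572, 130, 157], [573, 127,
[... 1573 characters left out ...]
57]]
mush/plain 216 [[635, 146, 137], [638, 145, 137], [640, 142, 137], [642, 140, 137], [646, 140, 135], [632, 148, 134], [634, 145, 135], [633, 139, 138], [638, 141, 134], [640, 137, 136], [641, 134, 136], [630, 145, 132], [629, 139, 136], [632, 138, 135], [632, 133, 137], [637, 134, 134], [640, 133, 133], [629, 144, 129], [629, 139, 132], [630, 136, 132], [634, 136, 131], [638, 135, 130], [640, 133, 130], [628, 144, 126], [630, 141, 126], [630, 136, 129], [632, 133, 129], [634, 131, 129], [640, 133, 125], [628, 139, 124], [630, 136, 125], [632, 133, 125], [635, 132, 125], [639, 132, 123], [630, 137, 121], [632, 134, 121], [633, 130, 122], [558, 152, 138], [580, 125, 142], [555, 149, 138]]
```

```bash
python3 - <<'E'
from h import *
S=pickle.load(open("side0.pkl","rb"));T=pickle.load(open("top0.pkl","rb"))
pts={}
def bx(c,yaw,l,w,z0,z1):
    c=np.array(c);a=np.radians(yaw);e=np.array([np.cos(a),np.sin(a)]);f=np.array([-e[1],e[0]])
    return [[*(c+i*l/2*e+j*w/2*f),z] for z in(z0,z1) for i,j in((1,1),(1,-1),(-1,-1),(-1,1))]
d=np.array([.0715,-.997])
for n,p,W,b in(("T",T,cloud(T),[264,180,20,16]),("S",S,cloud(S),[286,148,26,34])):
    P=box(W,b);P=P[(P[:,2]>.152)&(P[:,2]<.165)];print(n,len(P),rect(P),P.mean(0))
    # duster rear end / lengths by histogram
    Q=box(W,[390,198,75,30] if n=="T" else [365,250,80,60]);Q=Q[Q[:,2]>.012]
    s=(Q[:,:2]-[.5134,-.3025])@d;print(" s range",np.percentile(s,[0,.5,1,99,99.5,100]))
    Q2=Q[Q[:,2]>.043]; s2=(Q2[:,:2]-[.5134,-.3025])@d; print(" top s",np.histogram(s2,np.arange(-.08,.09,.005))[0])
    tip=Q[s>.09];print(" nozzle pts",len(tip),tip.mean(0),np.ptp(tip,0), [np.round(tip[np.argmax((tip[:,:2])@d)],3)])
    im=p["img"].copy();im=cv2.resize(im,None,fx=4,fy=4,interpolation=cv2.INTER_CUBIC)
    def draw(B,col):
        q=[tuple(int(x) for x in (proj(p,x)*4+1.5)) for x in B]
        for o in(0,4):
            for i in range(4):cv2.line(im,q[o+i],q[o+(i+1)%4],col,1)
    draw(bx([.5687,.1355],3.9,.22,.07,0,.09),(0,255,0))
    for yw,c in((3.9,(255,0,0)),(-16,(0,0,255)),(24,(255,255,0))): draw(bx([.5687,.1355],yw,.028,.028,.105,.155),c) if yw==3.9 else None
    draw(bx([.5134,-.3025],-85.9,.12,.04,.003,.047),(0,255,0))
    for s_ in(.06,.125): 
        q=proj(p,[*(np.array([.5134,-.3025])+s_*d),.025])*4+1.5;cv2.circle(im,(int(q[0]),int(q[1])),4,(0,0,255),1)
    for k,(x,X) in enumerate((([.5687,.1355,.1]),([.5134,-.34,.03])) and (("b",[.5687,.1355,.1]),("d",[.5134,-.34,.03]))):
        q=(proj(p,X)*4).astype(int);w=260;pickle.dump(0,open("/dev/null","wb"))
        cv2.imwrite(f"pics/ov{n}{x}.png",im[max(q[1]-w//1,0):q[1]+w,max(q[0]-w,0):q[0]+w])
E
python3 -c "
import cv2,numpy as np
a=[cv2.resize(cv2.imread(f'pics/ov{n}.png'),(390,390)) for n in('Tb','Sb')]
cv2.imwrite('pics/ovb.png',np.hstack(a))
a=[cv2.resize(cv2.imread(f'pics/ov{n}.png'),(390,390)) for n in('Td','Sd')]
cv2.imwrite('pics/ovd.png',np.hstack(a))"
```

```text
T 95 (array([568. , 135.2]), array([25.9, 28.4]), 0.6) [0.56811332 0.13471603 0.15614128]
 s range [-0.07471201 -0.06065449 -0.06025495  0.11679943  0.12050299  0.12194073]
 top s [ 0  0  0  0 13 19 19 19 18 15 19 17 19 18 19 18 17 19 17 18 19 17 20 18
 18 21 14  7  1  0  0  0  0]
 nozzle pts 39 [ 0.5220464  -0.40832663  0.03093057] [0.01308977 0.03118519 0.01382119] [array([ 0.521, -0.424,  0.031])]
S 61 (array([567.3, 136.5]), array([31.3, 28.3]), 86.1) [0.56600703 0.13355786 0.15689898]
 s range [-0.05926366 -0.05727891 -0.05620499  0.11876271  0.12136153  0.12412217]
 top s [ 0  0  0  0 13 20 19 28 23 25 21 22 25 24 23 24 27 22 28 22 26 25 25 25
 24 28 31 10  0  1  0  0  0]
 nozzle pts 78 [ 0.5206432  -0.40831706  0.03004437] [0.01328289 0.03392325 0.01394846] [array([ 0.524, -0.426,  0.03 ])]
```

View pics/ovb.png

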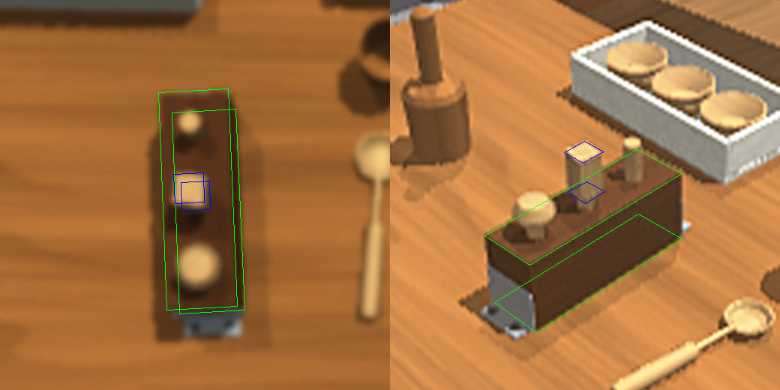

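View pics/ovd.png

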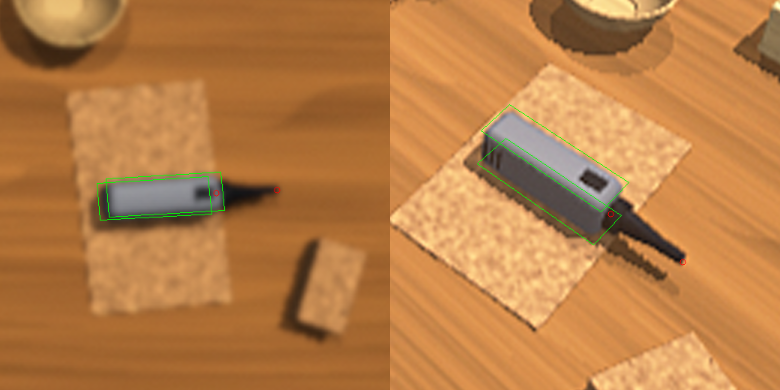

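Both overlays line up with the images: block centre is (0.569, 0.1355) at yaw 3.9°, and the duster body is at (0.513, −0.3025) with its x at −86°. I'll move above the duster first.

>>> apply_moves(plan=[1,-0.75,-0.83,0,0,0,0,1,-0.75,-0.83,0,0,0,0,1,-0.75,-0.83,0,0,0,0,1,-0.75,-0.83,0,0,0,0,1,-0.75,-0.83,0,0,0,0,1,-0.75,-0.83,0,0,0,0,1,-0.75,-0.83,0,0,0,0,1,-0.75,-0.83,0,0,0,0,1,-0.75,-0.83,0,0,0,0,1,-0.75,-0.83,0,0,0,0,1,-0.75,-0.83,0,0,0,0,1,-0.75,-0.83,0,0,0,0,1,-0.75,-0.83,0,0,0,0,1,-0.75,-0.83,0,0,0,0,1,-0.75,-0.83,0,0,0,0,1,-0.75,-0.83,0,0,0,0,1,-0.75,-0.83,0,0,0,0,1,-0.75,-0.83,0,0,0,0,1,-0.75,-0.83,0,0,0,0,1,-0.75,-0.83,0,0,0,0])

```text
clock: 3.17
ee_pos: [0.4002, 0.1248, 0.2315]
tcp_rot: [3.141, 0.0, 2.673]
force: [0.8, -0.3, -0.4]
gripper_width: 0.0853
```

```bash
cat > st.py <<'E'
from bench import manip
import numpy as np
np.set_printoptions(precision=4,suppress=True)
s=manip.state()
for k in("clock","ee_pos","tcp_rot","qpos","force","torque","gripper_width"):print(k,s[k])
E
cat > go.py <<'E'
import sys,numpy as np
from bench import manip
from scipy.spatial.transform import Rotation as R
np.set_printoptions(precision=4,suppress=True)
# go.py x y z yaw : shift and turn in tool axes, mm and degrees
s=manip.state();p=s["ee_pos"];A=R.from_euler("xyz",s["tcp_rot"])
x,y,z,yaw=map(float,sys.argv[1:5]);B=R.from_euler("xyz",[np.pi,0,yaw])
d=A.inv().apply(np.array([x,y,z])-p);w=(A.inv()*B).as_rotvec()
print("t",s["clock"],"pos",p,"rpy",s["tcp_rot"],"q",s["qpos"],"F",s["force"],"M",s["torque"],"w",s["gripper_width"])
print("shift shares of 20mm total",d/.02,"turn shares of 5deg total",np.degrees(w)/5)
E
python3 go.py .5134 -.3025 .22 -1.499
```

```text
t 3.1667 pos [0.4002 0.1248 0.2315] rpy [3.141  0.0003 2.6728] q [-0.6536  0.0881  0.2439  2.0548 -0.0254  1.0009  0.7051] F [ 0.8094 -0.2706 -0.4011] M [-0.0157  0.0129  0.0081] w 0.08531006027482602
shift shares of 20mm total [-14.7011 -16.503    0.5708] turn shares of 5deg total [  0.0007   0.0088 -24.1949]
```

>>> apply_moves(plan=[1,-0.74,-0.83,0,0,0,0,1,-0.74,-0.83,0,0,0,0,1,-0.74,-0.83,0,0,0,0,1,-0.74,-0.83,0,0,0,0,1,-0.74,-0.83,0,0,0,0,1,-0.74,-0.83,0,0,0,0,1,-0.74,-0.83,0,0,0,0,1,-0.74,-0.83,0,0,0,0,1,-0.74,-0.83,0,0,0,0,1,-0.74,-0.83,0,0,0,0,1,-0.74,-0.83,0,0,0,0,1,-0.74,-0.83,0,0,0,0,1,-0.74,-0.83,0,0,0,0,1,-0.74,-0.83,0,0,0,0,1,-0.74,-0.83,0,0,0,0,1,-0.74,-0.83,0,0,0,0,1,-0.74,-0.83,0,0,0,0,1,-0.74,-0.83,0,0,0,0,1,-0.74,-0.83,0,0,0,0,1,-0.74,-0.83,0,0,0,0])

```text
clock: 4.83
ee_pos: [0.5143, -0.3051, 0.2313]
tcp_rot: [3.141, 0.0, 2.673]
force: [0.4, -0.0, 0.5]
gripper_width: 0.0855
```

>>> apply_moves(plan=[1,0,0,0,0,0,1,1,0,0,0,0,0,1,1,0,0,0,0,0,1,1,0,0,0,0,0,1,1,0,0,0,0,0,1,1,0,0,0,0,0,1,1,0,0,0,0,0,1,1,0,0,0,0,0,1,1,0,0,0,0,0,1,1,0,0,0,0,0,1,1,0,0,0,0,0,1,1,0,0,0,0,0,1,1,0,0,0,0,0,1,1,0,0,0,0,0,1,1,0,0,0,0,0,1,1,0,0,0,0,0,1,1,0,0,0,0,0,1,1,0,0,0,0,0,1,1,0,0,0,0,0,1,1,0,0,0,0,0,1])

```text
clock: 6.5
ee_pos: [0.5142, -0.3039, 0.2314]
tcp_rot: [3.141, -0.0, 0.924]
force: [-0.3, 0.0, 0.1]
gripper_width: 0.086
```

>>> apply_moves(plan=[1,0,0,0,0,0,1,1,0,0,0,0,0,1,1,0,0,0,0,0,1,1,0,0,0,0,0,1,1,0,0,0,0,0,1,1,0,0,0,0,0,1,1,0,0,0,0,0,1,1,0,0,0,0,0,1,1,0,0,0,0,0,1,1,0,0,0,0,0,1,1,0,0,0,0,0,1,1,0,0,0,0,0,1,1,0,0,0,0,0,1,1,0,0,0,0,0,1,1,0,0,0,0,0,1,1,0,0,0,0,0,1,1,0,0,0,0,0,1,1,0,0,0,0,0,1,1,0,0,0,0,0,1,1,0,0,0,0,0,1])

```text
clock: 8.17
ee_pos: [0.5142, -0.3039, 0.2312]
tcp_rot: [-3.141, 0.0, -0.822]
force: [-0.3, -0.6, -0.1]
gripper_width: 0.0855
```

```bash
python3 go.py .5134 -.3025 .1 -1.499
```

```text
t 8.1667 pos [ 0.5142 -0.3039  0.2312] rpy [-3.1413  0.0002 -0.8217] q [-0.3151  0.6825  1.2898  1.7027 -0.6822  1.292  -1.2728] F [-0.3022 -0.5683 -0.0837] M [ 0.0124  0.031  -0.0046] w 0.08549559705445955
shift shares of 20mm total [-0.0779 -0.0138  6.5619] turn shares of 5deg total [-0.0021  0.003   7.7614]
```

>>> apply_moves(plan=[1,0,0,0.6,0,0,0.97,1,0,0,0.6,0,0,0.97,1,0,0,0.6,0,0,0.97,1,0,0,0.6,0,0,0.97,1,0,0,0.6,0,0,0.97,1,0,0,0.6,0,0,0.97,1,0,0,0.6,0,0,0.97,1,0,0,0.6,0,0,0.97,1,0,0,0,0,0,0])

```text
clock: 8.92
ee_pos: [0.5136, -0.3028, 0.133]
tcp_rot: [3.139, 0.002, -1.498]
force: [0.1, 1.3, -1.2]
gripper_width: 0.0852
```

```bash
python3 go.py .5134 -.3025 .01 -1.499
python3 - <<'E'
from bench import manip
import cv2,pickle,numpy as np
o=[]
for n in("side","top"):
    p=manip.get_image(n); pickle.dump(p,open(f"{n}1.pkl","wb"));i=p["img"]
    i=i[170:330,320:480] if n=="side" else i[140:300,340:500]
    o.append(cv2.resize(i,(400,400),interpolation=cv2.INTER_CUBIC))
cv2.imwrite("pics/v1.png",np.hstack(o))
E
```

```text
t 8.9167 pos [ 0.5136 -0.3028  0.133 ] rpy [ 3.139   0.0022 -1.4984] q [-0.294   0.8462  1.2908  1.8168 -0.8797  1.2029 -1.7882] F [ 0.0526  1.3413 -1.1584] M [0.0089 0.0577 0.01  ] w 0.08518427529173679
shift shares of 20mm total [-0.0026 -0.0078  6.1478] turn shares of 5deg total [0.0297 0.0249 0.0072]
```

View pics/v1.png

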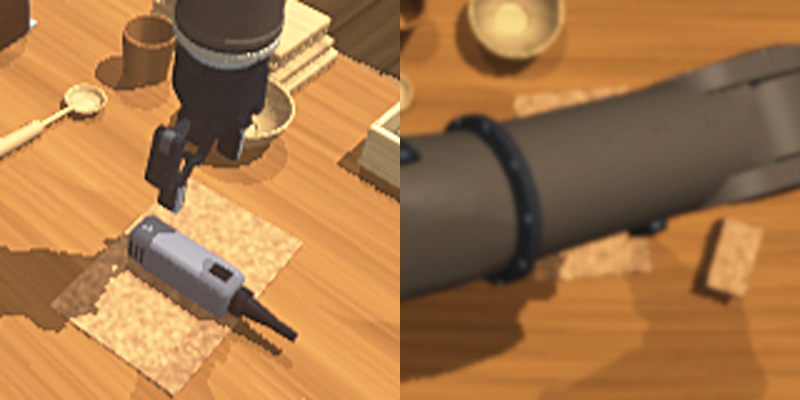

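The gripper is centred over the duster with a finger on each side, at about (185,170) and (230,140) in the picture. Going down now.

>>> apply_moves(plan=[1,0,0,0.8,0,0,0,1,0,0,0.8,0,0,0,1,0,0,0.8,0,0,0,1,0,0,0.8,0,0,0,1,0,0,0.8,0,0,0,1,0,0,0.8,0,0,0,1,0,0,0.8,0,0,0,1,0,0,0.5,0,0,0,1,0,0,0,0,0,0])

```text
clock: 9.77
ee_pos: [0.513, -0.3032, 0.0106]
tcp_rot: [3.139, 0.002, -1.495]
force: [0.4, 0.5, -0.5]
gripper_width: 0.0851
```

```bash
python3 go.py .5134 -.3025 .01 -1.499
```

```text
t 9.7667 pos [ 0.513  -0.3032  0.0106] rpy [ 3.1388  0.002  -1.4952] q [-0.2213  0.9753  1.1295  1.9013 -1.0606  1.0303 -1.6689] F [ 0.4197  0.5447 -0.4964] M [ 0.0536 -0.0179  0.0268] w 0.08512593749361128
shift shares of 20mm total [-0.033  -0.0244  0.0312] turn shares of 5deg total [0.0325 0.0228 0.0441]
```

Now close, at 35 N.

>>> apply_moves(plan=[-1,0,0,0,0,0,0,-1,0,0,0,0,0,0,-1,0,0,0,0,0,0,-1,0,0,0,0,0,0,-1,0,0,0,0,0,0,-1,0,0,0,0,0,0,-1,0,0,0,0,0,0,-1,0,0,0,0,0,0,-1,0,0,0,0,0,0,-1,0,0,0,0,0,0], newtons=35)

```text
clock: 10.6
ee_pos: [0.5144, -0.3045, 0.0142]
tcp_rot: [-3.141, -0.001, -1.495]
force: [-1.7, 0.4, 6.1]
gripper_width: 0.0394
```

```bash
python3 go.py .5134 -.3025 .15 -1.499
```

```text
t 10.6 pos [ 0.5144 -0.3045  0.0142] rpy [-3.1405 -0.0007 -1.4951] q [-0.2226  0.9711  1.1341  1.8994 -1.0588  1.0317 -1.6699] F [-1.6989  0.4282  6.1398] M [0.0752 0.3134 0.0132] w 0.039421563392585186
shift shares of 20mm total [-0.0985  0.034  -6.7913] turn shares of 5deg total [-0.0122 -0.0085  0.0447]
```

>>> apply_moves(plan=[-1,0,0,-0.3,0,0,0,-1,0,0,-0.7,0,0,0,-1,0,0,-0.9,0,0,0,-1,0,0,-0.9,0,0,0,-1,0,0,-0.9,0,0,0,-1,0,0,-0.9,0,0,0,-1,0,0,-0.9,0,0,0,-1,0,0,-0.9,0,0,0,-1,0,0,-0.6,0,0,0,-1,0,0,0,0,0,0])

```text
clock: 11.43
ee_pos: [0.5147, -0.3052, 0.1564]
tcp_rot: [-3.138, -0.002, -1.496]
force: [-0.1, -0.8, -2.3]
gripper_width: 0.0393
```

```bash
python3 go.py .5134 -.3025 .15 1.64;python3 - <<'E'
from bench import manip
import cv2,pickle,numpy as np
from h import *
p=manip.get_image("side");pickle.dump(p,open("side2.pkl","wb"))
cv2.imwrite("pics/v2.png",cv2.resize(p["img"][100:330,280:500],None,fx=2.5,fy=2.5,interpolation=cv2.INTER_CUBIC))
E
```

```text
t 11.4333 pos [ 0.5147 -0.3052  0.1564] rpy [-3.1381 -0.002  -1.4955] q [-0.2924  0.7874  1.2693  1.7941 -0.8149  1.1981 -1.8378] F [-0.1067 -0.8225 -2.3104] M [-0.0673 -0.0135 -0.0138] w 0.03926501010218772
shift shares of 20mm total [-0.1406  0.0554  0.3216] turn shares of 5deg total [  0.0365  -0.0626 -35.9305]
```

View pics/v2.png

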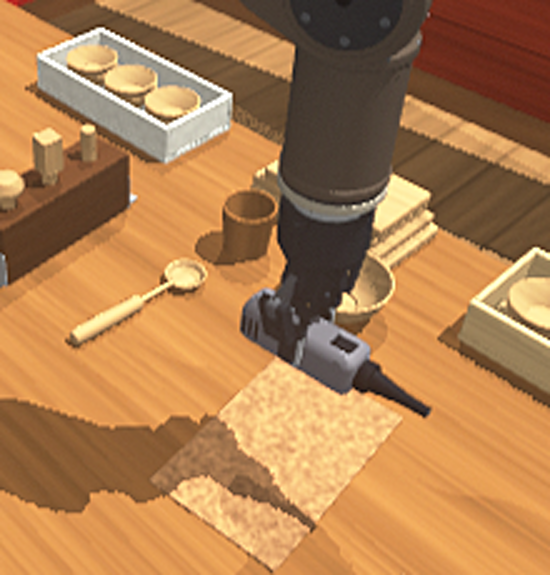

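>>> apply_moves(plan=[-1,0,0,0,0,0,-1,-1,0,0,0,0,0,-1,-1,0,0,0,0,0,-1,-1,0,0,0,0,0,-1,-1,0,0,0,0,0,-1,-1,0,0,0,0,0,-1,-1,0,0,0,0,0,-1,-1,0,0,0,0,0,-1,-1,0,0,0,0,0,-1,-1,0,0,0,0,0,-1,-1,0,0,0,0,0,-1,-1,0,0,0,0,0,-1,-1,0,0,0,0,0,-1,-1,0,0,0,0,0,-1,-1,0,0,0,0,0,-1,-1,0,0,0,0,0,-1])

```text
clock: 12.82
ee_pos: [0.5133, -0.3034, 0.1519]
tcp_rot: [-3.141, 0.002, -0.095]
force: [-0.6, 1.5, -3.6]
gripper_width: 0.0393
```

>>> apply_moves(plan=[-1,0,0,0,0,0,-1,-1,0,0,0,0,0,-1,-1,0,0,0,0,0,-1,-1,0,0,0,0,0,-1,-1,0,0,0,0,0,-1,-1,0,0,0,0,0,-1,-1,0,0,0,0,0,-1,-1,0,0,0,0,0,-1,-1,0,0,0,0,0,-1,-1,0,0,0,0,0,-1,-1,0,0,0,0,0,-1,-1,0,0,0,0,0,-1,-1,0,0,0,0,0,-1,-1,0,0,0,0,0,-1,-1,0,0,0,0,0,-1,-1,0,0,0,0,0,-1,-1,0,0,0,0,0,-1,-1,0,0,0,0,0,-1,-1,0,0,0,0,0,0])

```text
clock: 14.4
ee_pos: [0.5132, -0.3036, 0.152]
tcp_rot: [-3.139, -0.001, 1.476]
force: [-0.3, 0.2, -2.8]
gripper_width: 0.0396
```

```bash
python3 go.py .5796 -.09 .16 1.639
```

```text
t 14.4 pos [ 0.5132 -0.3036  0.152 ] rpy [-3.1394 -0.0012  1.4758] q [ 0.1177  0.4901  0.4707  1.7676 -0.2658  0.9497  0.6024] F [-0.3345  0.1628 -2.7883] M [-0.0481 -0.0572 -0.041 ] w 0.039641051817224576
shift shares of 20mm total [10.9473  2.2938 -0.3907] turn shares of 5deg total [-0.024  -0.0162 -1.8696]
```

>>> apply_moves(plan=[-1,0,0,0,0,0,-0.94,-1,0,0,0,0,0,-0.93,-1,0.87,0.34,0,0,0,0,-1,0.87,0.34,0,0,0,0,-1,0.87,0.34,0,0,0,0,-1,0.87,0.34,0,0,0,0,-1,0.87,0.34,0,0,0,0,-1,0.87,0.34,0,0,0,0,-1,0.87,0.34,0,0,0,0,-1,0.87,0.34,0,0,0,0,-1,0.87,0.34,0,0,0,0,-1,0.87,0.34,0,0,0,0,-1,0.87,0.34,0,0,0,0,-1,0.87,0.34,0,0,0,0,-1,0,0,0,0,0,0])

```text
clock: 15.65
ee_pos: [0.5827, -0.0851, 0.152]
tcp_rot: [-3.14, -0.003, 1.637]
force: [0.4, 0.2, -3.8]
gripper_width: 0.0394
```

```bash
python3 go.py .5796 -.09 .0872 1.639
```

```text
t 15.65 pos [ 0.5827 -0.0851  0.152 ] rpy [-3.1403 -0.003   1.6374] q [-0.2287  0.4698  0.4035  1.7829 -0.226   0.9361  0.3375] F [ 0.4325  0.1971 -3.7594] M [ 0.0113  0.004  -0.0038] w 0.039416964136097396
shift shares of 20mm total [-0.2447 -0.1666  3.2417] turn shares of 5deg total [-0.0151 -0.0349 -0.0178]
```

>>> apply_moves(plan=[-1,0,0.04,0.8,0,0,0,-1,0,0,0.8,0,0,0,-1,0,0,0.8,0,0,0,-1,0,0,0.8,0,0,0,-1,0,0,0,0,0,0])

```text
clock: 16.07
ee_pos: [0.5801, -0.0901, 0.0857]
tcp_rot: [-3.135, -0.001, 1.632]
force: [-0.0, -0.1, -3.2]
gripper_width: 0.0392
```

```bash
python3 go.py .5796 -.0271 .0872 1.639;python3 - <<'E'
from bench import manip
from h import *
o=[]
for n in("side","top"):
    p=manip.get_image(n);pickle.dump(p,open(f"{n}3.pkl","wb"));W=cloud(p)
    q=proj(p,[.568,.05,.1]).astype(int);w=50
    i=p["img"][q[1]-w:q[1]+w,q[0]-w:q[0]+w];o.append(cv2.resize(i,(400,400),interpolation=cv2.INTER_CUBIC))
    P=W.reshape(-1,3);P=P[(abs(P[:,0]-.575)<.03)&(P[:,1]>-.005)&(P[:,1]<.06)&(P[:,2]>.07)&(P[:,2]<.13)]
    if len(P):
        print(n,len(P),"ymax",P[:,1].max())
        for a in np.arange(-.005,.06,.01):
            Q=P[(P[:,1]>a)&(P[:,1]<a+.01)]
            if len(Q):print(round(a,3),len(Q),Q.mean(0),Q.min(0),Q.max(0))
cv2.imwrite("pics/v3.png",np.hstack(o))
E
```

```text
t 16.0667 pos [ 0.5801 -0.0901  0.0857] rpy [-3.1353 -0.0007  1.6325] q [-0.1967  0.5515  0.3731  1.8421 -0.2678  0.8039  0.3762] F [-0.043  -0.0717 -3.1694] M [0.0285 0.0272 0.0037] w 0.039231790483812756
shift shares of 20mm total [ 3.1476  0.1677 -0.0733] turn shares of 5deg total [-0.0725 -0.0088 -0.0745]
side 39 ymax 0.03466961512419372
-0.005 12 [0.57224923 0.00061953 0.10332033] [ 0.56794683 -0.00307858  0.09438953] [0.57884969 0.0048974  0.10690061]
0.005 9 [0.57131236 0.00883053 0.10273335] [0.56741259 0.0056135  0.0977052 ] [0.5761182  0.01210409 0.10591055]
0.015 10 [0.57264008 0.019696   0.10150258] [0.56908471 0.01516487 0.09320961] [0.57715579 0.024834   0.10521885]
0.025 8 [0.57167922 0.02912661 0.10175364] [0.56863177 0.02631117 0.09649061] [0.574298   0.03466962 0.10411223]
top 53 ymax 0.032502033456186366
-0.005 15 [ 5.76536245e-01 -1.94792270e-04  1.04848978e-01] [ 0.57024441 -0.00324892  0.10043872] [0.5826716  0.0028641  0.10870751]
0.005 16 [0.57509782 0.01018668 0.1034784 ] [0.57047097 0.00569006 0.10040353] [0.58001178 0.01471075 0.10806656]
0.015 12 [0.57469543 0.02054801 0.10510507] [0.5704738  0.01750062 0.10198177] [0.57920905 0.02359603 0.10824988]
0.025 10 [0.57492625 0.02891964 0.10286502] [0.5702217  0.02642052 0.09974106] [0.5799267  0.03250203 0.10521375]
```

View pics/v3.png

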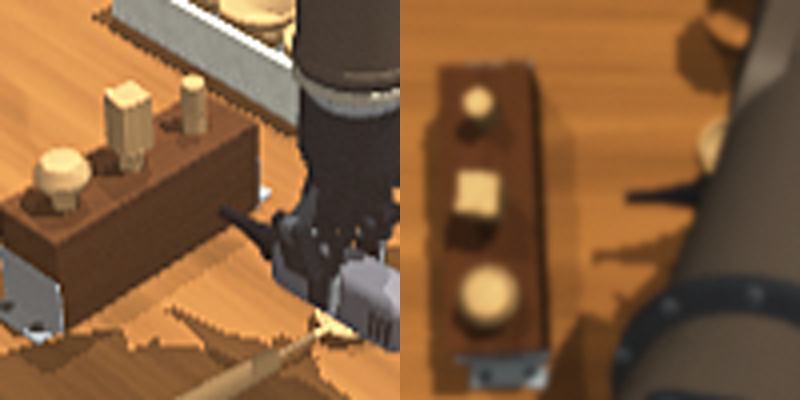

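The nozzle tip is at about (225,210) in the side crop. It is level, in line with the square rod and about 10 cm short of it. Moving it in to 4 cm and holding.

>>> apply_moves(plan=[-1,0.8,0.04,-0.02,-0.04,0,-0.07,-1,0.8,0.04,-0.02,0,0,0,-1,0.8,0.04,-0.02,0,0,0,-1,0.7,0.04,-0.01,0,0,0,-1,0,0,0,0,0,0,-1,0,0,0,0,0,0])

```text
clock: 16.67
ee_pos: [0.5822, -0.0274, 0.0914]
tcp_rot: [3.137, -0.0, 1.643]
force: [-0.7, 0.4, -3.4]
gripper_width: 0.0393
```

```bash
python3 go.py .5796 -.0271 .0872 1.639;python3 - <<'E'
from bench import manip
from h import *
o=[]
for n in("side","top"):
    p=manip.get_image(n);pickle.dump(p,open(f"{n}4.pkl","wb"));W=cloud(p)
    q=proj(p,[.568,.1,.1]).astype(int);w=40
    i=p["img"][q[1]-w:q[1]+w,q[0]-w:q[0]+w];o.append(cv2.resize(i,(400,400),interpolation=cv2.INTER_CUBIC))
    P=W.reshape(-1,3);P=P[(abs(P[:,0]-.572)<.02)&(P[:,1]>.05)&(P[:,1]<.115)&(P[:,2]>.094)&(P[:,2]<.13)]
    for a in np.arange(.05,.11,.01):
            Q=P[(P[:,1]>a)&(P[:,1]<a+.01)]
            if len(Q):print(round(a,3),len(Q),Q.mean(0),Q.min(0),Q.max(0))
cv2.imwrite("pics/v4.png",np.hstack(o))
E
```

```text
t 16.6667 pos [ 0.5822 -0.0274  0.0914] rpy [ 3.1371 -0.0002  1.6427] q [-0.3071  0.5325  0.3734  1.8583 -0.2634  0.7945  0.2762] F [-0.7363  0.3553 -3.3932] M [-0.1137 -0.0348 -0.0649] w 0.03933518120581761
shift shares of 20mm total [ 0.0221 -0.1297  0.209 ] turn shares of 5deg total [ 0.0513 -0.0028  0.042 ]
0.05 13 [0.57304155 0.05521733 0.10954718] [0.56777923 0.05073658 0.10392198] [0.5836049  0.05986753 0.11479717]
0.06 10 [0.5727625  0.06417565 0.10953656] [0.56842966 0.06056944 0.10439445] [0.57823006 0.06762537 0.11296609]
0.07 10 [0.57333857 0.07517453 0.1082257 ] [0.56955042 0.07026594 0.10430516] [0.57735562 0.07998305 0.11082697]
0.08 7 [0.57260069 0.08492234 0.10780621] [0.57064293 0.08211089 0.10431242] [0.57589048 0.08800537 0.10996309]
0.09 6 [0.57288718 0.09420807 0.10624256] [0.57113823 0.09114544 0.1019979 ] [0.57447031 0.09707843 0.11125859]
0.1 2 [0.56337286 0.10501132 0.09943718] [0.55307921 0.10003183 0.09419097] [0.5736665  0.10999082 0.1046834 ]
0.06 9 [0.57677357 0.06576293 0.10999785] [0.57184453 0.06199586 0.10584512] [0.58103561 0.06798439 0.11439801]
0.07 15 [0.57627927 0.07499846 0.1072544 ] [0.57192153 0.07068028 0.10289906] [0.58174918 0.07988308 0.10949103]
0.08 8 [0.57517359 0.08555938 0.10806971] [0.57174002 0.08257013 0.10662332] [0.57798061 0.08864259 0.11102403]
0.09 5 [0.57430934 0.09275088 0.10671547] [0.57205235 0.09142442 0.10565076] [0.57790968 0.09456435 0.10847474]
0.1 6 [0.57150772 0.10492293 0.09533002] [0.552041   0.10157199 0.09451975] [0.59178521 0.10970007 0.09724164]
```

View pics/v4.png

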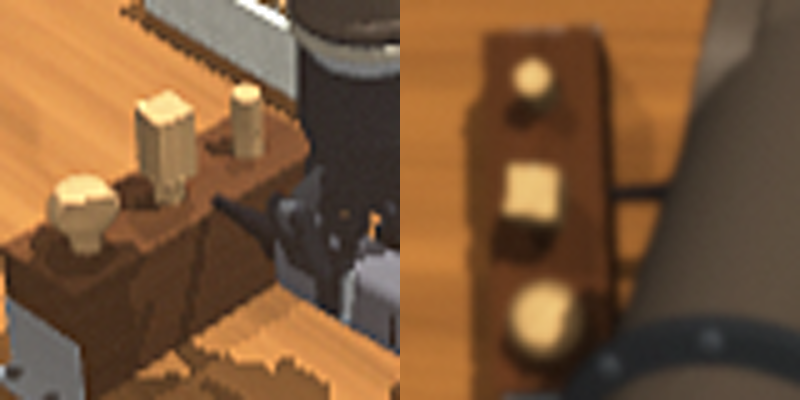

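>>> apply_moves(plan=[-1,0,-0.11,0.18,0.05,0,0.03,-1,0,0,0,0,0,0,-1,0,0,0,0,0,0,-1,0,0,0,0,0,0])

```text
clock: 17.1
ee_pos: [0.5795, -0.029, 0.087]
tcp_rot: [-3.141, 0.0, 1.638]
force: [0.5, -0.2, -2.7]
gripper_width: 0.0395
```

```bash
python3 go.py .5796 -.0271 .0872 1.639
```

```text
t 17.1 pos [ 0.5795 -0.029   0.087 ] rpy [-3.1406  0.0001  1.6378] q [-0.3042  0.5377  0.3728  1.8633 -0.2653  0.7902  0.276 ] F [ 0.4514 -0.204  -2.6892] M [-0.0286  0.0542 -0.0201] w 0.03946002533487664
shift shares of 20mm total [ 0.0941  0.0098 -0.0078] turn shares of 5deg total [-0.0114  0.0013 -0.0135]
```

>>> apply_moves(plan=[-1,0,0,0,0,0,0,-1,0,0,0,0,0,0,-1,0,0,0,0,0,0,-1,0,0,0,0,0,0,-1,0,0,0,0,0,0,-1,0,0,0,0,0,0])

```text
clock: 17.6
ee_pos: [0.5796, -0.0285, 0.0871]
tcp_rot: [-3.141, -0.0, 1.639]
force: [0.3, 0.4, -2.3]
gripper_width: 0.0396
```

```bash
python3 go.py .5796 -.0271 .0872 1.639;python3 - <<'E'
from bench import manip
from h import *
p=manip.get_image("side");pickle.dump(p,open("side5.pkl","wb"))
im=cv2.resize(p["img"],None,fx=10,fy=10,interpolation=cv2.INTER_CUBIC)
f=lambda X:tuple(int(v) for v in proj(p,X)*10+4.5)
tip=[.5711,.094,.098]; nk=[.5687,.1355,.098]
cv2.circle(im,f(tip),4,(0,0,255),1);cv2.circle(im,f(nk),4,(0,255,0),1)
back=[.5711+.03*.068,.064,.098]
cv2.line(im,f(back),f(nk),(255,255,0),1)
q=f([.57,.1,.1]);cv2.imwrite("pics/v5.png",im[q[1]-300:q[1]+250,q[0]-350:q[0]+350])
E
```

```text
t 17.6 pos [ 0.5796 -0.0285  0.0871] rpy [-3.1408 -0.      1.6386] q [-0.3049  0.5375  0.3725  1.8633 -0.2653  0.7902  0.2759] F [ 0.2643  0.3591 -2.2632] M [-0.0625  0.0392 -0.0469] w 0.039626742114107806
shift shares of 20mm total [ 0.0693  0.0037 -0.0028] turn shares of 5deg total [-0.0089 -0.0002 -0.0043]
```

View pics/v5.png

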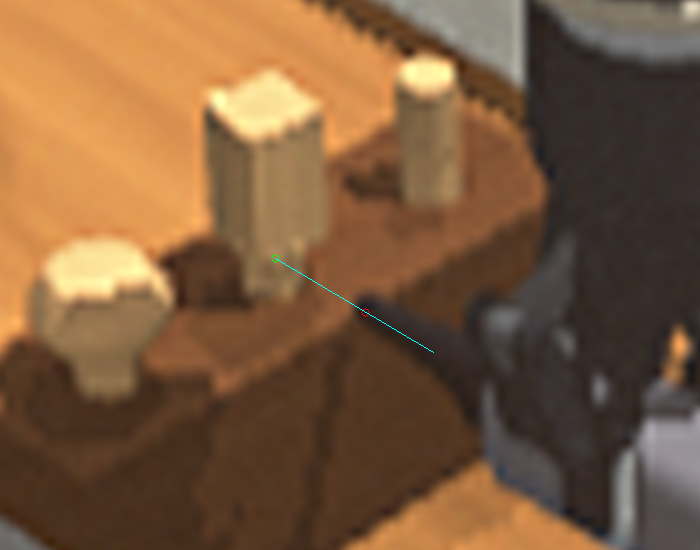

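The nozzle tip is at (365,308), and its axis line runs to the neck at (275,258), just above the block top. Holding.

>>> apply_moves(plan=[-1,0,0,0,0,0,0,-1,0,0,0,0,0,0,-1,0,0,0,0,0,0,-1,0,0,0,0,0,0,-1,0,0,0,0,0,0,-1,0,0,0,0,0,0,-1,0,0,0,0,0,0,-1,0,0,0,0,0,0,-1,0,0,0,0,0,0,-1,0,0,0,0,0,0,-1,0,0,0,0,0,0,-1,0,0,0,0,0,0,-1,0,0,0,0,0,0,-1,0,0,0,0,0,0,-1,0,0,0,0,0,0,-1,0,0,0,0,0,0,-1,0,0,0,0,0,0,-1,0,0,0,0,0,0])

```text
clock: 19.15
ee_pos: [0.5796, -0.0285, 0.0871]
tcp_rot: [-3.141, -0.0, 1.639]
force: [-0.1, 0.6, -3.5]
gripper_width: 0.0397
```

```bash
python3 go.py .5144 -.3045 .16 1.639
```

```text
t 19.15 pos [ 0.5796 -0.0285  0.0871] rpy [-3.1408 -0.0001  1.6386] q [-0.3048  0.5375  0.3725  1.8633 -0.2654  0.7902  0.276 ] F [-0.0792  0.6084 -3.4721] M [-0.0213 -0.0225 -0.0122] w 0.03967882756002951
shift shares of 20mm total [-13.5484  -4.1908  -3.6414] turn shares of 5deg total [-0.0095 -0.0006 -0.0042]
```

>>> apply_moves(plan=[-1,-0.9,0,0,0,0,0,-1,-0.95,0,0,0,0,0,-1,-0.95,-0.2,-0.3,0,0,0,-1,-0.95,-0.35,-0.35,0,0,0,-1,-0.95,-0.35,-0.35,0,0,0,-1,-0.95,-0.35,-0.35,0,0,0,-1,-0.95,-0.35,-0.35,0,0,0,-1,-0.95,-0.35,-0.35,0,0,0,-1,-0.95,-0.35,-0.35,0,0,0,-1,-0.95,-0.35,-0.35,0,0,0,-1,-0.95,-0.35,-0.35,0,0,0,-1,-0.95,-0.35,-0.35,0,0,0,-1,-0.95,-0.35,-0.2,0,0,0,-1,-0.95,-0.35,0,0,0,0,-1,0,0,0,0,0,1,-1,0,0,0,0,0,1,-1,0,0,0,0,0,1,-1,0,0,0,0,0,1,-1,0,0,0,0,0,1,-1,0,0,0,0,0,1])

```text
clock: 20.82
ee_pos: [0.5167, -0.2983, 0.1601]
tcp_rot: [-3.141, 0.0, 1.111]
force: [-0.3, -0.1, -3.5]
gripper_width: 0.0394
```

>>> apply_moves(plan=[-1,0,0,0,0,0,1,-1,0,0,0,0,0,1,-1,0,0,0,0,0,1,-1,0,0,0,0,0,1,-1,0,0,0,0,0,1,-1,0,0,0,0,0,1,-1,0,0,0,0,0,1,-1,0,0,0,0,0,1,-1,0,0,0,0,0,1,-1,0,0,0,0,0,1,-1,0,0,0,0,0,1,-1,0,0,0,0,0,1,-1,0,0,0,0,0,1,-1,0,0,0,0,0,1,-1,0,0,0,0,0,1,-1,0,0,0,0,0,1,-1,0,0,0,0,0,1,-1,0,0,0,0,0,1,-1,0,0,0,0,0,1,-1,0,0,0,0,0,1])

```text
clock: 22.48
ee_pos: [0.5169, -0.2981, 0.1601]
tcp_rot: [3.141, 0.001, -0.634]
force: [0.5, -0.3, -2.7]
gripper_width: 0.0398
```

```bash
python3 go.py .5144 -.3045 .05 -1.495
python3 - <<'E'
from h import *
T=pickle.load(open("top0.pkl","rb"));W=cloud(T)
hsv=cv2.cvtColor(T["img"],cv2.COLOR_BGR2HSV)
P=W[165:260,380:450].reshape(-1,3); v=np.abs(P[:,2])<.02
import itertools
for X in itertools.product((-.12,.12),(-.075,.075)):
    pass
for u,v in((388,178),(431,175),(438,249),(393,252)): print(u,v,W[v,u])
E
```

```text
t 22.4833 pos [ 0.5169 -0.2981  0.1601] rpy [ 3.1414  0.0008 -0.6341] q [-0.2237  0.6468  1.0408  1.7846 -0.6281  1.0855 -1.1641] F [ 0.4741 -0.2501 -2.7463] M [-0.051   0.0107 -0.0222] w 0.039847121099216155
shift shares of 20mm total [0.0936 0.333  5.5063] turn shares of 5deg total [0.0058 0.008  9.8647]
388 178 [ 0.6289071  -0.21841079  0.00193475]
431 175 [ 0.64105059 -0.35972516  0.0013807 ]
438 249 [ 0.40077915 -0.37640467  0.00277734]
393 252 [ 0.38940885 -0.23248606  0.00197452]
```

>>> apply_moves(plan=[-1,0,0,0,0,0,0.99,-1,0,0,0,0,0,0.99,-1,0,0,0,0,0,0.99,-1,0,0,0,0,0,0.99,-1,0,0,0,0,0,0.99,-1,0,0,0,0,0,0.99,-1,0,0,0.3,0,0,0.99,-1,0,0,0.5,0,0,0.99,-1,0,0,0.6,0,0,0.99,-1,0.1,0.1,0.7,0,0,0.95,-1,0.1,0,0.7,0,0,0,-1,0,0,0.7,0,0,0,-1,0,0,0.6,0,0,0,-1,0,0,0.5,0,0,0,-1,0,0,0.5,0,0,0,-1,0,0,0.3,0,0,0,-1,0,0,0,0,0,0])

```text
clock: 23.9
ee_pos: [0.5148, -0.3022, 0.0509]
tcp_rot: [3.14, 0.001, -1.49]
force: [-0.1, 0.3, -2.6]
gripper_width: 0.0399
```

```bash
python3 go.py .5144 -.302 .0142 -1.495
```

```text
t 23.9 pos [ 0.5148 -0.3022  0.0509] rpy [ 3.1396  0.0011 -1.4902] q [-0.2252  0.8843  1.1163  1.8776 -0.9435  1.0311 -1.7534] F [-0.1233  0.3108 -2.6447] M [ 0.0124  0.0174 -0.0093] w 0.03990401549377037
shift shares of 20mm total [-0.0079  0.0174  1.836 ] turn shares of 5deg total [0.0229 0.0128 0.0552]
```

>>> apply_moves(plan=[-1,0,0,0.4,0,0,0,-1,0,0,0.4,0,0,0,-1,0,0,0.4,0,0,0,-1,0,0,0.25,0,0,0,-1,0,0,0.15,0,0,0,-1,0,0,0.08,0,0,0,-1,0,0,0,0,0,0,-1,0,0,0,0,0,0])

```text
clock: 24.57
ee_pos: [0.5152, -0.3028, 0.0187]
tcp_rot: [3.141, -0.0, -1.491]
force: [1.0, -0.4, -2.6]
gripper_width: 0.0393
```

```bash
python3 go.py .5144 -.302 .0142 -1.495
```

```text
t 24.5667 pos [ 0.5152 -0.3028  0.0187] rpy [ 3.1409 -0.0002 -1.4909] q [-0.203   0.9207  1.072   1.8942 -0.995   0.9843 -1.7202] F [ 0.9629 -0.424  -2.5667] M [ 0.0233 -0.0308  0.0031] w 0.03934116025653252
shift shares of 20mm total [-0.0444  0.0386  0.2269] turn shares of 5deg total [ 0.008  -0.0018  0.0475]
```

>>> apply_moves(plan=[-1,0,0,0.08,0,0,0,-1,0,0,0.07,0,0,0,-1,0,0,0.06,0,0,0,-1,0,0,0,0,0,0,-1,0,0,0,0,0,0])

```text
clock: 24.98
ee_pos: [0.5151, -0.3027, 0.0144]
tcp_rot: [3.141, 0.0, -1.491]
force: [0.0, -0.3, -3.1]
gripper_width: 0.0396
```

```bash
python3 go.py .5144 -.302 .0142 -1.495
```

```text
t 24.9833 pos [ 0.5151 -0.3027  0.0144] rpy [ 3.1407  0.     -1.4908] q [-0.2001  0.9256  1.0659  1.8962 -1.0017  0.9784 -1.7158] F [ 0.0408 -0.2677 -3.0808] M [-0.01   -0.011   0.0108] w 0.03956750307438008
shift shares of 20mm total [-0.0374  0.0345  0.0084] turn shares of 5deg total [0.0101 0.0003 0.0482]
```

>>> apply_moves(plan=[-1,0,0,0.05,0,0,0,-1,0,0,0,0,0,0,-1,0,0,0,0,0,0])

```text
clock: 25.23
ee_pos: [0.5152, -0.3027, 0.0142]
tcp_rot: [3.141, 0.0, -1.491]
force: [-2.3, 3.3, 7.1]
gripper_width: 0.0399
```

>>> apply_moves(plan=[-1,0,0,0.05,0,0,0,-1,0,0,0,0,0,0,-1,0,0,0,0,0,0])

```text
clock: 25.48
ee_pos: [0.5152, -0.3027, 0.0142]
tcp_rot: [-3.141, 0.001, -1.491]
force: [-4.3, 6.6, 19.8]
gripper_width: 0.0396
```

>>> apply_moves(plan=[-1,0,0,0.05,0,0,0,-1,0,0,0,0,0,0,-1,0,0,0,0,0,0])

```text
clock: 25.73
ee_pos: [0.5152, -0.3027, 0.0141]
tcp_rot: [-3.14, 0.001, -1.491]
force: [-7.4, 9.9, 33.1]
gripper_width: 0.0397
```

The duster is down at the same height it was gripped at. I'll ease off the push, then open.

>>> apply_moves(plan=[-1,0,0,-0.12,0,0,0,-1,0,0,0,0,0,0,0.9,0,0,0,0,0,0,0.9,0,0,0,0,0,0,0.9,0,0,0,0,0,0,0.9,0,0,0,0,0,0,0.9,0,0,0,0,0,0,1,0,0,0,0,0,0,1,0,0,0,0,0,0])

```text
clock: 26.48
ee_pos: [0.5151, -0.3027, 0.0137]
tcp_rot: [3.141, 0.0, -1.491]
force: [-0.2, 0.5, 0.9]
gripper_width: 0.085
```

```bash
python3 go.py .5144 -.302 .25 -1.495
```

```text
t 26.4833 pos [ 0.5151 -0.3027  0.0137] rpy [ 3.1406  0.     -1.4908] q [-0.1997  0.9264  1.065   1.8965 -1.0027  0.9776 -1.7152] F [-0.1595  0.4504  0.8783] M [-0.0295  0.0087  0.0362] w 0.08499921817584116
shift shares of 20mm total [ -0.0387   0.0453 -11.8141] turn shares of 5deg total [0.0108 0.0003 0.048 ]
```

>>> apply_moves(plan=[1,0,0,-0.5,0,0,0,1,0,0,-0.8,0,0,0,1,0,0,-1,0,0,0,1,0,0,-1,0,0,0,1,0,0,-1,0,0,0,1,0,0,-1,0,0,0,1,0,0,-1,0,0,0,1,0,0,-1,0,0,0,1,0,0,-1,0,0,0,1,0,0,-1,0,0,0,1,0,0,-1,0,0,0,1,0,0,-1,0,0,0,1,0,0,-0.5,0,0,0,1,0,0,0,0,0,0])

```text
clock: 27.65
ee_pos: [0.5157, -0.3038, 0.2524]
tcp_rot: [-3.139, -0.002, -1.491]
force: [0.0, -0.2, 0.2]
gripper_width: 0.0856
```

```bash
python3 go.py .5685 .1355 .25 0.03
python3 - <<'E'
from h import *
from bench import manip
from scipy.optimize import minimize
o=[]
for n in("side","top"):
    p=manip.get_image(n);pickle.dump(p,open(f"{n}6.pkl","wb"))
    im=cv2.resize(p["img"],None,fx=4,fy=4,interpolation=cv2.INTER_CUBIC)
    q=(proj(p,[.5134,-.3025,.02])*4).astype(int);o.append(im[q[1]-200:q[1]+200,q[0]-200:q[0]+200])
cv2.imwrite("pics/v6.png",np.hstack(o))
# head pose: silhouette of top face seen by brightness; big zoom
o=[]
for f in("side0","top0"):
    p=pickle.load(open(f+".pkl","rb"));im=cv2.resize(p["img"],None,fx=16,fy=16,interpolation=cv2.INTER_LANCZOS4)
    q=(proj(p,[.5687,.1355,.14])*16+7.5).astype(int);c=im[q[1]-200:q[1]+200,q[0]-200:q[0]+200].copy()
    for yw,col in((-8,(0,0,255)),(0,(0,255,0)),(8,(255,0,0))):
        a=np.radians(yw);e=np.array([np.cos(a),np.sin(a)])*.014;g=np.array([-e[1],e[0]])
        pts=[proj(p,[*(np.array([.5687,.1355])+i*e+j*g),.1565])*16+7.5-q+200 for i,j in((1,1),(1,-1),(-1,-1),(-1,1))]
        cv2.polylines(c,[np.int32(pts)],True,col,1)
    o.append(c)
cv2.imwrite("pics/head.png",np.hstack(o))
E
```

```text
t 27.65 pos [ 0.5157 -0.3038  0.2524] rpy [-3.1392 -0.0018 -1.4912] q [-0.3161  0.6437  1.274   1.6725 -0.6371  1.3095 -1.9856] F [ 0.0073 -0.1566  0.2021] M [ 0.003  -0.0479  0.0104] w 0.0856287644811208
shift shares of 20mm total [-21.6835  -4.3767   0.0921] turn shares of 5deg total [ -0.0065  -0.0373 -17.4318]
```

View pics/v6.png

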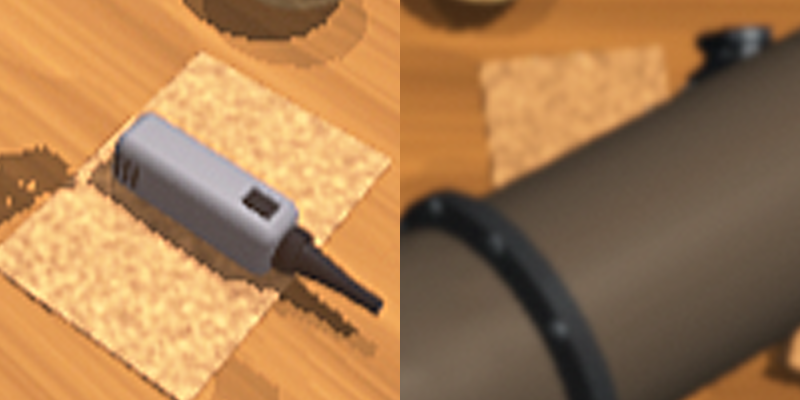

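View pics/head.png

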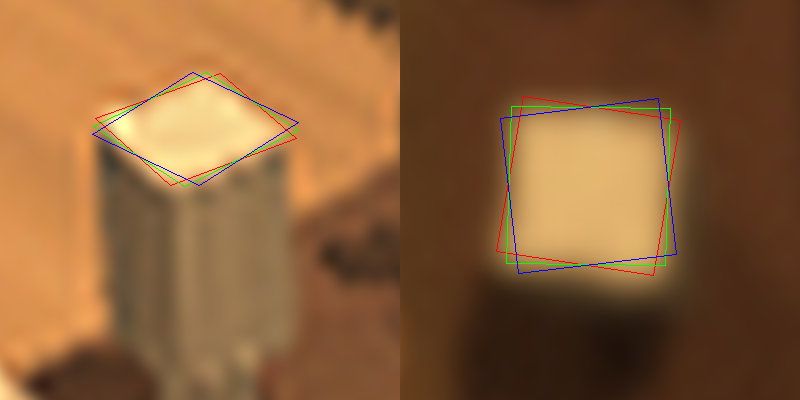

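Run:
```python
from h import *
for f,z in(("top0",.155),("top4",.155),("side0",.155)):
    p=pickle.load(open(f+".pkl","rb"));K,R,t=p["camera_matrix"],p["R"],p["t"]
    # homography plane z -> image ; world patch 70mm at 5px/mm (col=y, row=x)
    s=5;N=350
    H=K@np.column_stack([R[:,0],R[:,1],R[:,2]*z+t])
    M=H@np.array([[0,1/(1000*s),.5687-.035],[1/(1000*s),0,.1355-.035],[0,0,1]])
    w=cv2.warpPerspective(p["img"],M,(N,N),flags=cv2.INTER_CUBIC|cv2.WARP_INVERSE_MAP)
    g=w[:,:,1].astype(np.float32)
    # fit soft square
    from scipy.optimize import minimize
    yy,xx=np.mgrid[0:N,0:N]/s-35.0  # yy:x-world , xx: y-world
    g=cv2.GaussianBlur(g,(0,0),3)
    def model(q):
        cx,cy,a,b,k=q[:5];c,sn=np.cos(a),np.sin(a)
        u=(yy-cx)*c+(xx-cy)*sn;v=-(yy-cx)*sn+(xx-cy)*c
        sg=lambda d:1/(1+np.exp(-d/b))
        return sg(14-abs(u))*sg(14-abs(v))
    def cost(q):
        m=model(q)[60:290,60:290].ravel();G=g[60:290,60:290].ravel()
        A=np.column_stack([m,np.ones_like(m)]);c,_,_,_=np.linalg.lstsq(A,G,rcond=None);return np.mean((A@c-G)**2)
    for a0 in(-.25,-.1,.1):
        r=minimize(cost,[0,0,a0,1.2,0],method="Nelder-Mead",options=dict(maxiter=400));print(f,a0,np.round(r.x[:4],3),r.fun)
    T,_=cv2.threshold(g.astype(np.uint8),0,255,cv2.THRESH_OTSU);b=(g>T).astype(np.uint8)
    n,l,stt,_=cv2.connectedComponentsWithStats(b);i=l[N//2,N//2];pts=np.argwhere(l==i).astype(np.float32)/s-35
    print("  rect",cv2.minAreaRect(pts))
    cv2.imwrite(f"pics/w_{f}.png",w)
```

```text
top0 -0.25 [-0.808  0.017 -0.079  1.753] 45.478777406568646
top0 -0.1 [-0.808  0.017 -0.079  1.752] 45.47877741156366
top0 0.1 [-0.808  0.017 -0.079  1.752] 45.47877740786437
  rect ((-0.9123716354370117, -0.05534934997558594), (30.450403213500977, 31.254520416259766), 85.8295669555664)
top4 -0.25 [-0.816  0.004 -0.076  1.756] 55.33677938470575
top4 -0.1 [-0.813  0.007 -0.076  1.755] 55.33421575205428
top4 0.1 [-0.813  0.007 -0.076  1.755] 55.334215644640175
  rect ((-0.9140815734863281, -0.054203033447265625), (30.548128128051758, 31.56639862060547), 86.0548095703125)
side0 -0.25 [ 0.749  2.415 -0.092  1.124] 295.43690525354515
side0 -0.1 [ 0.749  2.415 -0.092  1.124] 295.4369053395628
side0 0.1 [ 0.749  2.415 -0.092  1.124] 295.43690520297463
  rect ((0.8925504684448242, 2.270822525024414), (32.717491149902344, 28.301227569580078), 81.38435363769531)
```

```bash
cd pics; python3 -c "
import cv2,numpy as np
cv2.imwrite('w_all.png',np.hstack([cv2.resize(cv2.imread(f'w_{f}.png'),(260,260)) for f in('top0','top4','side0')]))"
```

```text
(no output)
```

View pics/w_all.png

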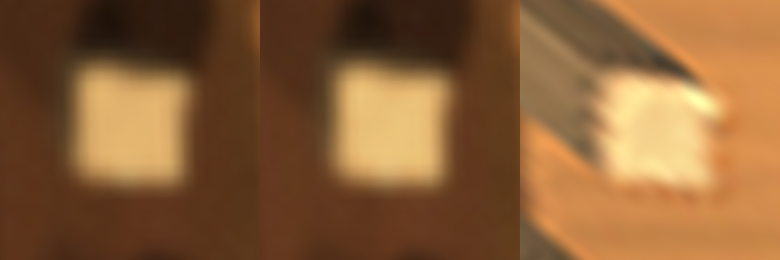

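Head yaw is −0.08 rad in three fits, and the head centre is about (0.5684, 0.1357). The side view shows the duster lying flat on the mat, from about (115,150) to (380,305). Turning and moving over the rod.

>>> apply_moves(plan=[1,0,0,0,0,0,-1,1,0,0,0,0,0,-1,1,0,0,0,0,0,-1,1,0,0,0,0,0,-1,1,0,0,0,0,0,-1,1,0,0,0,0,0,-1,1,0,0,0,0,0,-1,1,0,0,0,0,0,-1,1,0,0,0,0,0,-1,1,0,0,0,0,0,-1,1,0,0,0,0,0,-1,1,0,0,0,0,0,-1,1,0,0,0,0,0,-1,1,0,0,0,0,0,-1,1,0,0,0,0,0,-1,1,0,0,0,0,0,-1,1,0,0,0,0,0,-0.17])

```text
clock: 29.17
ee_pos: [0.5147, -0.3021, 0.2483]
tcp_rot: [-3.141, 0.003, -0.076]
force: [-0.5, -1.0, -0.7]
gripper_width: 0.0854
```

>>> apply_moves(plan=[1,0.04,-0.92,0,0,0,0,1,0.04,-0.92,0,0,0,0,1,0.04,-0.92,0,0,0,0,1,0.04,-0.92,0,0,0,0,1,0.04,-0.92,0,0,0,0,1,0.04,-0.92,0,0,0,0,1,0.04,-0.92,0,0,0,0,1,0.04,-0.92,0,0,0,0,1,0.04,-0.92,0,0,0,0,1,0.04,-0.92,0,0,0,0,1,0.04,-0.92,0,0,0,0,1,0.04,-0.92,0,0,0,0,1,0.04,-0.92,0,0,0,0,1,0.04,-0.92,0,0,0,0,1,0.04,-0.92,0,0,0,0,1,0.04,-0.92,0,0,0,0,1,0.04,-0.92,0,0,0,0,1,0.04,-0.92,0,0,0,0,1,0,0,0,0,0,0])

```text
clock: 30.75
ee_pos: [0.5559, 0.0311, 0.2481]
tcp_rot: [-3.141, 0.003, -0.077]
force: [0.9, 1.4, -0.6]
gripper_width: 0.0851
```

```bash
python3 go.py .5684 .1357 .2 -.08
```

```text
t 30.75 pos [0.5559 0.0311 0.2481] rpy [-3.1408  0.0034 -0.0766] q [-0.7883  0.3958  0.8907  1.7641 -0.3361  1.146  -1.4405] F [ 0.9117  1.36   -0.5518] M [0.0384 0.0141 0.0412] w 0.08506515690132496
shift shares of 20mm total [ 0.2319 -5.2583  2.4104] turn shares of 5deg total [-0.0085  0.0388  0.0391]
```

>>> apply_moves(plan=[1,0.05,-0.9,0,-0.01,0.04,0.04,1,0.05,-0.9,0,0,0,0,1,0.05,-0.9,0,0,0,0,1,0.05,-0.9,0,0,0,0,1,0.03,-0.9,0,0,0,0,1,0,-0.76,0,0,0,0,1,0,0,0.7,0,0,0,1,0,0,0.7,0,0,0,1,0,0,0.7,0,0,0,1,0,0,0.3,0,0,0,1,0,0,0,0,0,0,1,0,0,0,0,0,0])

```text
clock: 31.75
ee_pos: [0.5694, 0.1304, 0.2016]
tcp_rot: [3.14, -0.002, -0.084]
force: [0.2, 0.7, -0.5]
gripper_width: 0.0857
```

```bash
python3 go.py .5684 .1357 .108 -.08;  python3 - <<'E'
from h import *
from bench import manip
o=[]
for n in("side","top"):
    p=manip.get_image(n);pickle.dump(p,open(f"{n}7.pkl","wb"))
    im=cv2.resize(p["img"],None,fx=4,fy=4,interpolation=cv2.INTER_CUBIC)
    q=(proj(p,[.5684,.1355,.14])*4).astype(int);o.append(im[q[1]-200:q[1]+200,q[0]-200:q[0]+200])
cv2.imwrite("pics/v7.png",np.hstack(o))
E
```

```text
t 31.75 pos [0.5694 0.1304 0.2016] rpy [ 3.14   -0.0021 -0.0842] q [-0.8939  0.488   0.8436  1.763  -0.4075  1.0741 -1.5651] F [ 0.2398  0.6937 -0.482 ] M [ 0.0647 -0.0532  0.0246] w 0.08573744115594407
shift shares of 20mm total [-0.082  -0.2655  4.6788] turn shares of 5deg total [ 0.0177 -0.0241 -0.048 ]
```

View pics/v7.png

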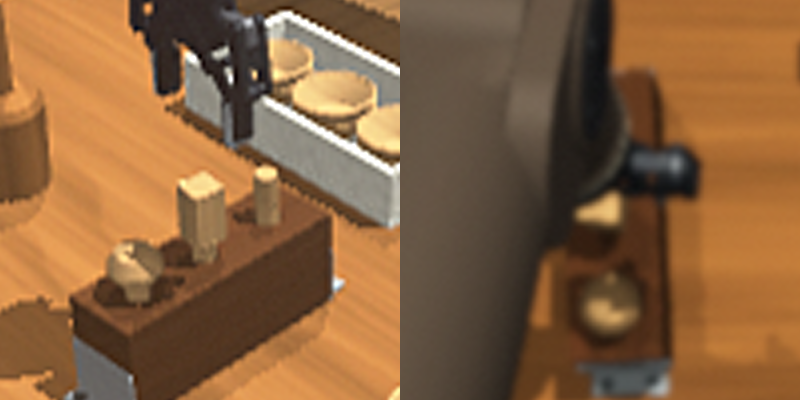

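The open fingers straddle the square head across the block, at about (165,75) and (240,120) in the side crop. I'll correct by 5 mm and go down.

>>> apply_moves(plan=[1,-0.08,-0.26,0,0.02,-0.02,-0.05,1,0,0,0.5,0,0,0,1,0,0,0.6,0,0,0,1,0,0,0.6,0,0,0,1,0,0,0.6,0,0,0,1,0,0,0.6,0,0,0,1,0,0,0.6,0,0,0,1,0,0,0.5,0,0,0,1,0,0,0.4,0,0,0,1,0,0,0.25,0,0,0,1,0,0,0,0,0,0,1,0,0,0,0,0,0,1,0,0,0,0,0,0])

```text
clock: 32.93
ee_pos: [0.5688, 0.1361, 0.1091]
tcp_rot: [-3.141, -0.002, -0.079]
force: [0.0, -0.6, 0.2]
gripper_width: 0.0854
```

```bash
python3 go.py .5684 .1357 .108 -.08
```

```text
t 32.9333 pos [0.5688 0.1361 0.1091] rpy [-3.1405 -0.0017 -0.0788] q [-0.8361  0.5918  0.7573  1.8561 -0.5133  0.8971 -1.4831] F [ 0.0222 -0.6003  0.1707] M [-0.0364  0.0222  0.0154] w 0.0853952264348002
shift shares of 20mm total [-0.0195  0.023   0.0574] turn shares of 5deg total [-0.0122 -0.02    0.0137]
```

>>> apply_moves(plan=[-0.2,-0.02,0.02,0,-0.01,-0.02,0.01,-0.2,0,0,0,0,0,0,-0.2,0,0,0,0,0,0,-0.2,0,0,0,0,0,0,-0.2,0,0,0,0,0,0,-0.2,0,0,0,0,0,0,-0.2,0,0,0,0,0,0], newtons=20)

```text
clock: 33.52
ee_pos: [0.568, 0.1358, 0.1087]
tcp_rot: [3.142, 0.001, -0.08]
force: [0.3, -0.7, 0.2]
gripper_width: 0.0341
```

```bash
python3 go.py .5684 .1357 .108 -.08;  python3 - <<'E'
from h import *
from bench import manip
p=manip.get_image("side");pickle.dump(p,open("side8.pkl","wb"))
im=cv2.resize(p["img"],None,fx=8,fy=8,interpolation=cv2.INTER_CUBIC)
q=(proj(p,[.5684,.1355,.14])*8).astype(int);cv2.imwrite("pics/v8.png",im[q[1]-300:q[1]+300,q[0]-300:q[0]+300])
E
```

```text
t 33.5167 pos [0.568  0.1358 0.1087] rpy [ 3.1415  0.0008 -0.0796] q [-0.836   0.5927  0.7574  1.8563 -0.5127  0.899  -1.484 ] F [ 0.2861 -0.7166  0.1855] M [ 0.0014  0.0122 -0.0237] w 0.03409164453476336
shift shares of 20mm total [0.022  0.0021 0.0338] turn shares of 5deg total [0.0008 0.0095 0.0043]
```

View pics/v8.png

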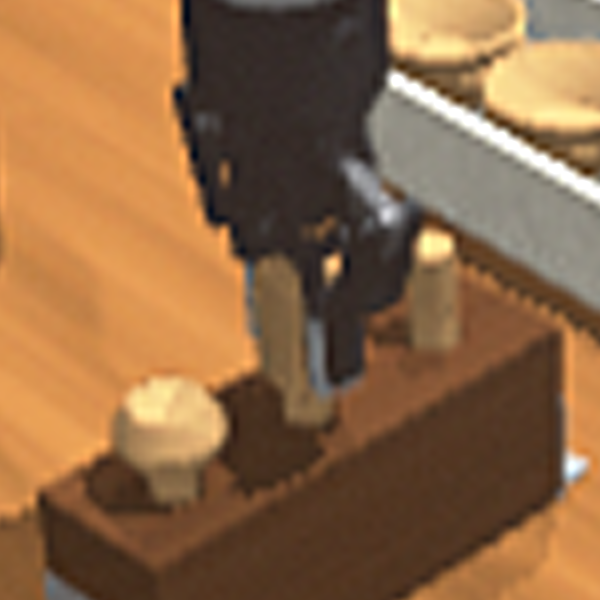

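The pads are on either side of the head with no contact force at 34 mm. Closing gently in stages to see whether it is centred.

>>> apply_moves(plan=[-0.28,0,0,0,0,0,0,-0.28,0,0,0,0,0,0,-0.28,0,0,0,0,0,0], newtons=20)

```text
clock: 33.82
ee_pos: [0.568, 0.1358, 0.1086]
tcp_rot: [3.142, 0.001, -0.08]
force: [0.8, 0.1, 0.1]
gripper_width: 0.0307
```

>>> apply_moves(plan=[-0.31,0,0,0,0,0,0,-0.31,0,0,0,0,0,0,-0.31,0,0,0,0,0,0], newtons=20)

```text
clock: 34.07
ee_pos: [0.568, 0.1358, 0.1086]
tcp_rot: [3.141, 0.001, -0.08]
force: [0.9, -0.5, -1.0]
gripper_width: 0.0298
```

>>> apply_moves(plan=[-0.4,0,0,0,0,0,0,-0.4,0,0,0,0,0,0,-0.4,0,0,0,0,0,0,-0.4,0,0,0,0,0,0], newtons=20)

```text
clock: 34.4
ee_pos: [0.568, 0.1357, 0.1087]
tcp_rot: [3.141, 0.001, -0.08]
force: [-0.5, -0.7, 0.4]
gripper_width: 0.0278
```

```bash
python3 go.py .5684 .1357 .108 -.08
```

```text
t 34.4 pos [0.568  0.1357 0.1087] rpy [ 3.1414  0.0007 -0.0798] q [-0.8359  0.5927  0.7576  1.8563 -0.5126  0.899  -1.484 ] F [-0.543  -0.7493  0.4287] M [-0.1981  0.0633 -0.0549] w 0.027810100211612288
shift shares of 20mm total [ 0.0191 -0.0036  0.0351] turn shares of 5deg total [0.0016 0.0084 0.0025]
```

>>> apply_moves(plan=[-1,0,0,0,0,0,0,-1,0,0,0,0,0,0,-1,0,0,0,0,0,0,-1,0,0,0,0,0,0], newtons=40)

```text
clock: 34.73
ee_pos: [0.568, 0.1357, 0.1087]
tcp_rot: [3.141, 0.001, -0.08]
force: [-0.7, -1.2, 2.7]
gripper_width: 0.0275
```

```bash
python3 go.py .5684 .1357 .108 -.08
```

```text
t 34.7333 pos [0.568  0.1357 0.1087] rpy [ 3.1415  0.0007 -0.0797] q [-0.8359  0.5926  0.7575  1.8562 -0.5126  0.899  -1.484 ] F [-0.682  -1.1577  2.7499] M [-0.2178  0.1733 -0.0374] w 0.027533186707028496
shift shares of 20mm total [ 0.0185 -0.0021  0.0365] turn shares of 5deg total [0.0012 0.0081 0.0037]
```

Low forces, so lift slowly. The first stretch is 10 mm.

>>> apply_moves(plan=[-1,0,0,-0.05,0,0,0,-1,0,0,-0.1,0,0,0,-1,0,0,-0.1,0,0,0,-1,0,0,-0.1,0,0,0,-1,0,0,-0.1,0,0,0,-1,0,0,-0.05,0,0,0,-1,0,0,0,0,0,0])

```text
clock: 35.32
ee_pos: [0.5681, 0.1358, 0.1189]
tcp_rot: [-3.141, 0.0, -0.08]
force: [-0.2, 0.4, -1.8]
gripper_width: 0.0278
```

```bash
python3 go.py .568 .1357 .1537 -.0797
```

```text
t 35.3167 pos [0.5681 0.1358 0.1189] rpy [-3.1415  0.0004 -0.0796] q [-0.8438  0.5804  0.7681  1.8475 -0.5005  0.9179 -1.4937] F [-0.1706  0.4296 -1.8172] M [-0.0082  0.0075  0.013 ] w 0.027763781965635635
shift shares of 20mm total [-0.0076  0.0067 -1.7381] turn shares of 5deg total [-0.0013  0.0048  0.0011]
```

>>> apply_moves(plan=[-1,0,0,-0.1,0,0,0,-1,0,0,-0.12,0,0,0,-1,0,0,-0.12,0,0,0,-1,0,0,-0.12,0,0,0,-1,0,0,-0.12,0,0,0,-1,0,0,-0.12,0,0,0,-1,0,0,-0.12,0,0,0,-1,0,0,-0.12,0,0,0,-1,0,0,-0.12,0,0,0,-1,0,0,-0.12,0,0,0,-1,0,0,-0.12,0,0,0,-1,0,0,-0.1,0,0,0,-1,0,0,-0.05,0,0,0,-1,0,0,0,0,0,0,-1,0,0,0,0,0,0,-1,0,0,0,0,0,0])

```text
clock: 36.65
ee_pos: [0.5679, 0.1358, 0.1475]
tcp_rot: [3.141, 0.001, -0.08]
force: [-0.5, -0.5, -1.3]
gripper_width: 0.0274
```

```bash
python3 go.py .568 .1357 .1537 -.0797
```

```text
t 36.65 pos [0.5679 0.1358 0.1475] rpy [ 3.1414  0.001  -0.0796] q [-0.8649  0.547   0.7963  1.8209 -0.4667  0.9727 -1.5208] F [-0.4507 -0.5195 -1.2553] M [ 0.0049 -0.012   0.0416] w 0.02741276751443861
shift shares of 20mm total [ 0.0042  0.0032 -0.3081] turn shares of 5deg total [0.0017 0.0116 0.0012]
```

>>> apply_moves(plan=[-1,0,0,-0.1,0,0,0,-1,0,0,-0.1,0,0,0,-1,0,0,-0.1,0,0,0,-1,0,0,0,0,0,0,-1,0,0,0,0,0,0,-1,0,0,0,0,0,0])

```text
clock: 37.15
ee_pos: [0.568, 0.1358, 0.1537]
tcp_rot: [3.142, 0.001, -0.08]
force: [0.4, 0.6, -2.1]
gripper_width: 0.0276
```

```bash
python3 go.py .568 .1357 .1537 -.0797;  python3 - <<'E'
from h import *
from bench import manip
p=manip.get_image("side");pickle.dump(p,open("side9.pkl","wb"))
im=cv2.resize(p["img"],None,fx=8,fy=8,interpolation=cv2.INTER_CUBIC)
q=(proj(p,[.5684,.1355,.14])*8).astype(int)
c=im[q[1]-300:q[1]+300,q[0]-300:q[0]+300]
# camera-facing shank surface point at heights
C=-p["R"].T@p["t"];d=(C-[.5684,.1355,.1])[:2];d/=np.linalg.norm(d)
for z in(.09,.1,.11):
    u=(proj(p,[.5684+.01*d[0],.1355+.01*d[1],z])*8+3.5-q+300).astype(int);print(z,u);cv2.line(c,(u[0]+18,u[1]),(u[0]+50,u[1]),(0,0,255),1)
cv2.imwrite("pics/v9.png",c)
E
```

```text
t 37.15 pos [0.568  0.1358 0.1537] rpy [ 3.1415  0.0008 -0.0796] q [-0.8691  0.54    0.8019  1.8148 -0.4598  0.9843 -1.5264] F [ 0.3591  0.6117 -2.1062] M [0.0083 0.03   0.022 ] w 0.027572986538194053
shift shares of 20mm total [ 0.0007  0.0036 -0.0023] turn shares of 5deg total [0.0008 0.0095 0.0009]
0.09 [311 424]
0.1 [309 403]
0.11 [308 382]
```

View pics/v9.png

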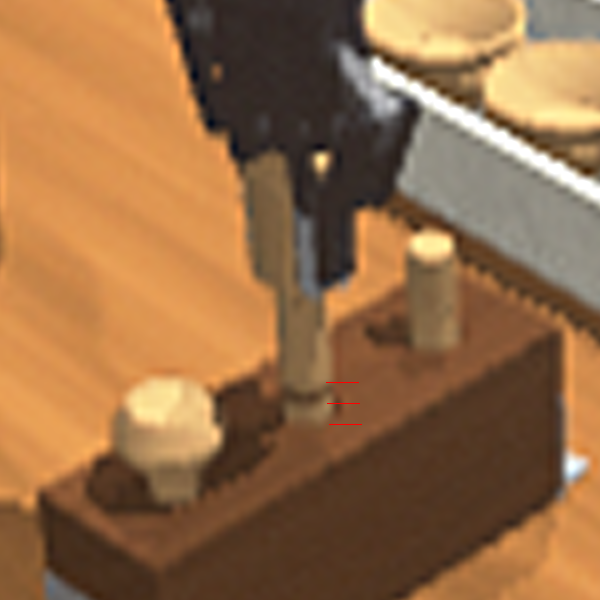

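The dark ring at about (307,401) sits level with my 10 mm mark at row 403, and the block top is at row 424. I'll hold, then check the whole scene once more.

>>> apply_moves(plan=[-1,0,0,0,0,0,0,-1,0,0,0,0,0,0,-1,0,0,0,0,0,0,-1,0,0,0,0,0,0,-1,0,0,0,0,0,0,-1,0,0,0,0,0,0,-1,0,0,0,0,0,0,-1,0,0,0,0,0,0])

```text
clock: 37.87
ee_pos: [0.568, 0.1358, 0.1536]
tcp_rot: [3.141, 0.001, -0.08]
force: [0.1, -0.4, -2.2]
gripper_width: 0.0278
```

```bash
python3 go.py .568 .1357 .1537 -.0797;  python3 - <<'E'
from h import *
from bench import manip
p=manip.get_image("side");s0=pickle.load(open("side0.pkl","rb"))
a=p["img"][90:390,180:480];b=s0["img"][90:390,180:480]
cv2.imwrite("pics/v10.png",cv2.resize(np.hstack([b,a]),(800,400)))
E
```

```text
t 37.8667 pos [0.568  0.1358 0.1536] rpy [ 3.1415  0.0008 -0.0797] q [-0.8691  0.5401  0.8019  1.8147 -0.4599  0.9843 -1.5264] F [ 0.1097 -0.4438 -2.1797] M [ 0.0027 -0.0114  0.048 ] w 0.027766862578311083
shift shares of 20mm total [-0.0018  0.0041 -0.0029] turn shares of 5deg total [0.0011 0.009  0.0004]
```

View pics/v10.png

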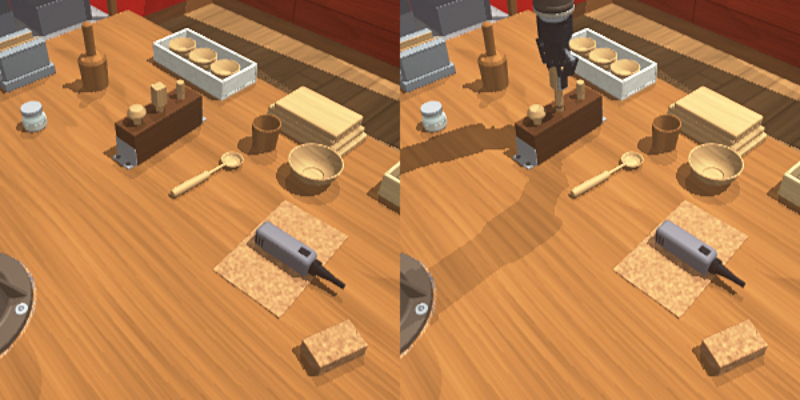

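Before and after, side by side: the bystanders haven't moved, the duster is back flat on its mat, and the rod is held still. Handing in.

```bash
python3 -c "
from bench import manip
print(manip.sign_off())"
```

```text
the job is handed in; nothing more can be done
None
```

The job is done and handed in at about 38 s; the hand-in reports no verdict.

- **Duster:** I gripped it on the mat, turned it half a turn and held its nozzle about 4 cm from the square rod's neck for about 2 s, steady to under 1 mm. I then laid it back flat on the mat, in its original spot and direction, and let go. Setting it down pressed it into the mat with about 33 N for a moment; I eased that off before opening.
- **Rod:** I closed on the head with almost no sideways force (about 1 N) and drew it straight up 45 mm. Sideways forces during the lift stayed under 1 N at each reading.
- **Last checks:** The side picture shows the dark ring about 10 mm above the block's top. The rod was held still at 40 N grip, and the side view shows the other rods and everything else where they were. I made no last check from the top camera.
- **Small disagreement:** The two cameras differed by about 2 mm on where the head's centre was. I leaned on the top view and the block's fit, and the low closing forces bore that out.

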